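# Load the valve plug and offer up the housing cover

### The arm

A 7-joint arm with a two-finger parallel gripper is mounted at the origin on the work surface. World frame = base frame: x ahead of the robot, y to its left, z up, the work surface at z = 0. Lengths are in m, angles in degrees, forces in N, time in s.
With the tool pointing down it reaches from about 0.425 to 0.875 m from the base axis. Payload 4.7 kg.
Tool frame: the origin (TCP) lies at the very end of the fingers, on their centre line; the grasp point (between the pads) lies 19 mm behind it; y points along the fingers, z is the direction in which the jaws open and shut, and the axes are right-handed (so a half turn about y gives the same grasp; the last joint's range is limited). The gripper opens to 87 mm and grips with 3 to 60 N. Pads are 19 mm wide; open, the fingers measure 117 mm over their backs; the gripper's body (75 mm by 190 mm) begins 51 mm behind the grasp point.
Start: joints at [-64.624, 18.392, -4.016, 83.108, 1.295, 78.541, -3.26], TCP at [0.27, 0.591, 0.223] pointing down, gripper open.
Joint ranges: [-163.93, 163.93], [-17.29, 119.83], [-79.2, 71.16], [3.27, 140.29], [-89.18, 269.18], [5.43, 117.66], [-154.24, 154.24]. Speed limits (degrees/s): [147.25, 147.25, 180, 180, 180, 180, 180].

### API

Orientations are given as [roll, pitch, yaw] about the fixed x, y, z axes, in that order (R = Rz(yaw) Ry(pitch) Rx(roll)).
In Python, from cell import env gives the robot as it stands.
- The arm moves only by the shell command python3 -m pendant 'ROWS' [FORCE]. ROWS is JSON, one flat list of numbers, 7 for each row, row after row: the shift along the world's x, y, z in units of 40 mm (1.0 is 40 mm), then the turn, a rotation vector about the world's x, y, z in units of 10 degrees (1.0 is 10 degrees), then the finger opening in mm, from 0 to 87. In form: [x, y, z, wx, wy, wz, jaw, x, y, z, wx, wy, wz, jaw, ...]. A call has 1 to 10 rows; each row shifts and turns the commanded pose from where the row before left it; what a row does not reach is not made up. A row lasts 1/8 s, in which the tool goes at most 62.5 mm and 10.7 degrees, less where a joint would pass 70% of its speed; a pose out of reach is approached as far as the arm can. A call is refused whole if a number of a shift passes 1 or a number of a turn 1, either way. A call with a gripper value outside its range is refused whole. The fingers move at their own pace and stop on an object; FORCE is the grip in N (left out, the last holds). Time passes only in rows, so rows that do not move let the fingers close. It gives the time, the measured TCP pose, the force and the opening at its end, in the units of the state.
- env.get_obs(): the state, without advancing time (a new reading comes with each control period).
- env.read_camera(name): name is "scene" or "top"; returns a dict with "image" (480x640x3 uint8, red, green, blue), "fx", "fy", "cx", "cy" (pixels), "cam_to_world" (4x4, takes a point from camera to world coordinates). Camera axes: x right, y up, looking along -z (the intrinsics and any distortion apply to the point x, -y, -z); pixel columns grow to the right and rows downward; lengths in m; the calibration is good to about 2 mm. A picture is of the moment at which its call begins. There is no depth.
- env.sign_off(): hands the job in, once; it reports no verdict.
The state is a dict: "time_s": time; "qpos": joint angles; "joint_velocities": joint speeds; "effort": joint torques, N m; "tool_pos": TCP position; "tool_rot": TCP orientation; "force": force on the tool from outside, world axes, zero at the start; "wrist_torque": the same for the moment, N m; "grip_width": finger opening in m.
Only numpy, scipy, OpenCV 4.12 (cv2) and the standard library are available. Lean on these libraries where they do the work, as an engineer would, in place of code of your own. Each camera call takes 0.05 s, during which the arm holds its last target.

### The job

Take the long valve plug out of the pocket tray, stand it in the bore in the middle of the valve housing so that it sits fully down, and let go of it. Then pick up the cover plate by its block and hold it level over the housing with its three holes lined up over the three threaded holes, about 15 mm above the top face and touching nothing, so that a mate can start the screws. Finish while still holding the cover there, and leave everything else where it is.

Things in the scene. Friction and masses are not known exactly. Their poses are not given: they have to be found in the camera images.
- plug_mid (a point): the long brass valve plug: plain cylinder 18 mm in diameter, 31 mm tall, 20 to 40 g, standing upright in one pocket of the tray and 19 mm proud of the tray's top; this point is its centre, 15.5 mm above its foot (z along its axis)
- tray: grey plastic pocket tray, fixed, 100 x 144 x 18 mm (x, y, z); origin at the centre of its underside. Six square pockets 21 mm wide and 12 mm deep at x = -24 and +24 mm, y = -46, 0 and +46 mm. It may stand on the left or the right of the housing
- housing: aluminium valve housing, fixed to the bench: block 106 x 78 x 40 mm (x, y, z), origin at the centre of its underside, z up. Its flat top face, 40 mm above the bench, has a bore in the middle and three threaded holes round it: two near the -x end, one near the +x end. A brass stub 22 mm across sticks out 12 mm from the middle of each long side
- bore (a point): centre of the mouth of the housing's central bore: 21 mm in diameter, 24 mm deep, flat floor, open at the top face. A plug fully down in it stands 7 mm proud of the top face; the cover's underside has a recess for that
- cover_block (a point): centre of the steel grip block on the middle of the cover plate: block 36 mm long (cover x), 26 mm wide (cover y), 34 mm tall; this point is 25 mm above the cover's underside, the block's top 42 mm above it
- cover_hole0 (a point): centre, on the cover's underside, of its through hole 0, 10 mm in diameter, at x = -36 mm, y = +26 mm (two-hole end) from the cover's middle; belongs over thread0
- thread0 (a point): centre of the mouth of threaded hole 0 in the housing's top face, 8 mm in diameter, 24 mm deep, at x = -36 mm, y = +26 mm (two-hole end) from the housing's middle
- cover_hole1 (a point): centre, on the cover's underside, of its through hole 1, 10 mm in diameter, at x = -36 mm, y = -26 mm (two-hole end) from the cover's middle; belongs over thread1
- thread1 (a point): centre of the mouth of threaded hole 1 in the housing's top face, 8 mm in diameter, 24 mm deep, at x = -36 mm, y = -26 mm (two-hole end) from the housing's middle
- cover_hole2 (a point): centre, on the cover's underside, of its through hole 2, 10 mm in diameter, at x = +40 mm, y = 0 (single-hole end) from the cover's middle; belongs over thread2
- thread2 (a point): centre of the mouth of threaded hole 2 in the housing's top face, 8 mm in diameter, 24 mm deep, at x = +40 mm, y = 0 (single-hole end) from the housing's middle
- cover: the cover: flat aluminium plate 106 x 78 x 8 mm (x, y, z; the housing's outline) with the grip block on top, 175 to 325 g, lying flat on the bench, block up. Origin at the centre of its underside; x towards its single-hole end, z up. Three through holes in the housing's pattern; under the block a recess 22 mm in diameter, 8 mm deep. It may lie left or right of the housing
- plug: the whole long plug; origin at the centre of its foot
- short_plug: bystander: short brass plug, 18 mm in diameter, 15 mm tall, in another pocket (3 mm proud); origin at its foot. Not the one wanted
- bushing: bystander: steel bushing, 18 mm outside diameter, 9 mm bore, 14 mm tall, in another pocket; origin at its foot
- gauge: bystander: round pressure gauge lying on its back, 54 mm in diameter, 24 mm tall, stub along its +x to 48 mm; origin under the dial's centre
- screwdriver: bystander: screwdriver lying on the bench beyond the housing, about 200 mm long
- wrench: bystander: steel wrench lying on the bench beyond the housing, about 180 mm long
- screw0: bystander: cap screw standing on its head, 13 mm in diameter, 30 mm tall; origin under the head
- screw1: bystander: a second such cap screw
Not all that is in view belongs to the job. What is shaped like the cover but pink or red is not meant.

How it is judged:
By the outcome, as a careful person would: the job done as asked, in the order asked, and still so for the second after the job is handed in, while the arm keeps its last pose, push and grip.
It also fails if it takes over 54 s, if anything falls off the work surface, if the arm or the gripper's body presses on something with over 40 N, if the wrist force passes 120 N, or if a joint passes its speed limit or range.

## Working session

There is one attempt and no reset: what is moved stays moved. The work goes in short steps, Python scripts to look and compute and a shell command to move; the robot and the scene stay as the last step left them, time stands still between calls to the robot, and variables do not carry over. Pictures are saved under pics/ and viewed, and the job is handed in when it is done.

```bash
mkdir -p pics; ls
python3 - <<'E'
from cell import env
import cv2,numpy as np
o=env.get_obs();print(o)
for n in("scene","top"):
    c=env.read_camera(n);cv2.imwrite(f"pics/{n}0.png",c["image"][:,:,::-1]);print({k:v for k,v in c.items() if k!="image"})
E
```

```text
pics
{'time_s': 0.0, 'qpos': array([-64.62352566,  18.43770275,  -4.01615161,  83.17569614,
         1.29627671,  78.5395868 ,  -3.26006536]), 'joint_velocities': array([ 0.02714162, -0.05094992,  0.02640939,  0.02372648,  0.11281455,
        0.09784179, -0.08059314]), 'effort': array([-5.30077068e-04, -4.91278625e+01, -4.04010219e-01, -3.12536681e+01,
       -6.37335679e-02,  4.35391255e-02,  1.71747201e-04]), 'tool_pos': array([0.27007638, 0.59062751, 0.22147002]), 'tool_rot': array([-9.01076690e+01, -6.80853019e-03, -2.45659228e+01]), 'force': array([-0.03714286,  0.36279059,  0.69371395]), 'wrist_torque': array([-0.03320072,  0.00860379,  0.02891555]), 'grip_width': 0.08673626110537491}
{'fx': 473.58309701299066, 'fy': 473.58309701299066, 'cx': 320.26539783218396, 'cy': 237.44470489416156, 'cam_to_world': array([[-0.48701096, -0.46932747,  0.73658133,  1.23108156],
       [ 0.87322126, -0.24478535,  0.42138434,  0.3267674 ],
       [-0.01746293,  0.84841727,  0.52903987,  0.52125055],
       [ 0.        ,  0.        ,  0.        ,  1.        ]])}
{'fx': 469.21248282046724, 'fy': 469.21248282046724, 'cx': 326.33470466506066, 'cy': 239.5937333806418, 'cam_to_world': array([[-0.01708887,  0.99813833, -0.05854779,  0.53407442],
       [-0.99971179, -0.01804462, -0.01583456, -0.05691424],
       [-0.01686156,  0.05826032,  0.99815902,  1.15569611],
       [ 0.        ,  0.        ,  0.        ,  1.        ]])}
```

View pics/top0.png

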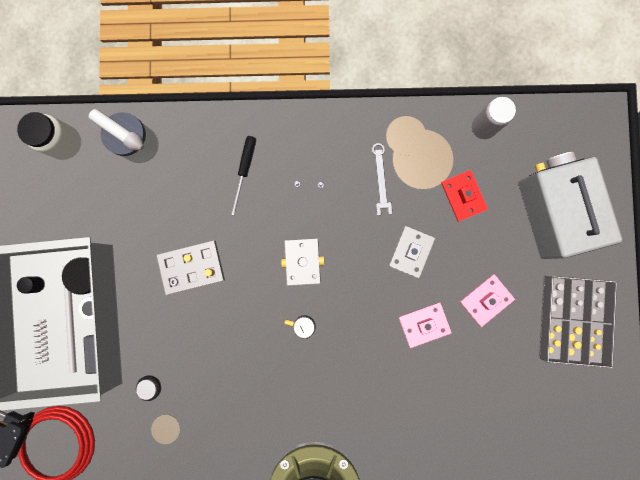

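View pics/scene0.png

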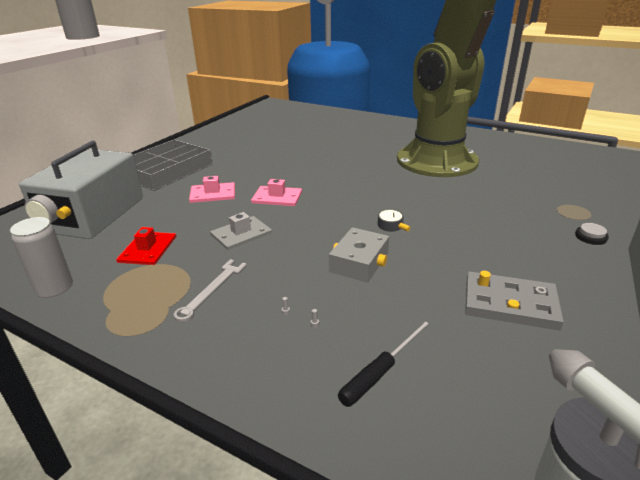

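Run:
```python
import cv2,numpy as np
t=cv2.imread("pics/top0.png");s=cv2.imread("pics/scene0.png")
def crop(im,x,y,w,h,k):return cv2.resize(im[y:y+h,x:x+w],None,fx=k,fy=k,interpolation=cv2.INTER_CUBIC)
cv2.imwrite("pics/c1.png",np.hstack([crop(t,150,230,80,75,5),crop(t,270,230,60,75,5)]))
cv2.imwrite("pics/c1b.png",crop(t,380,220,64,64,8))
cv2.imwrite("pics/c2.png",crop(s,460,260,110,70,7))
cv2.imwrite("pics/c3.png",crop(s,320,220,80,70,8))
cv2.imwrite("pics/c4.png",crop(s,200,200,80,60,8))
```

```text
(no output)
```

View pics/c1.png

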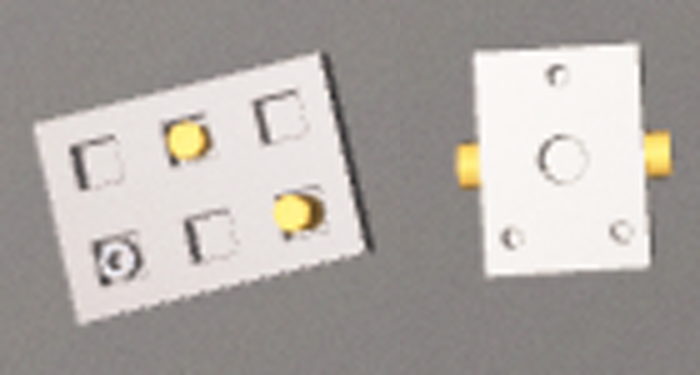

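View pics/c1b.png

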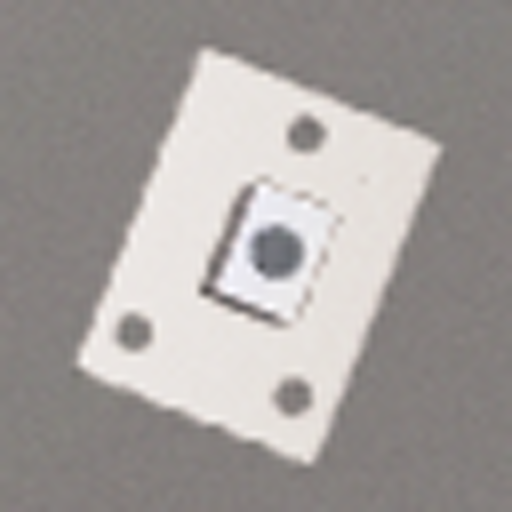

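View pics/c2.png

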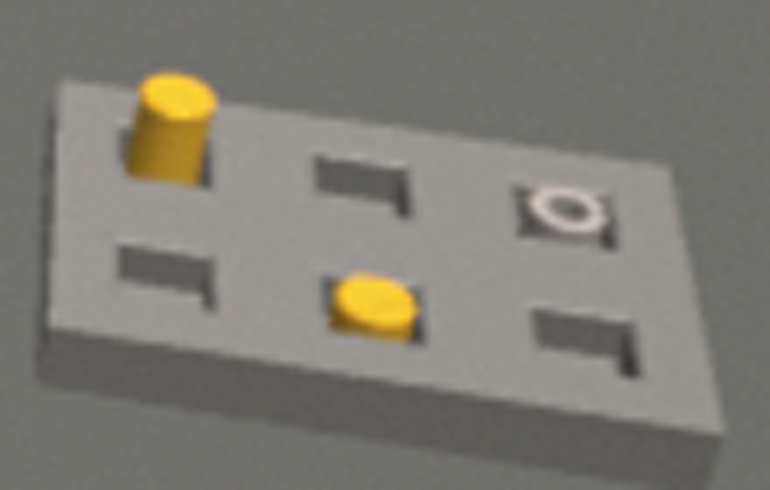

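View pics/c3.png

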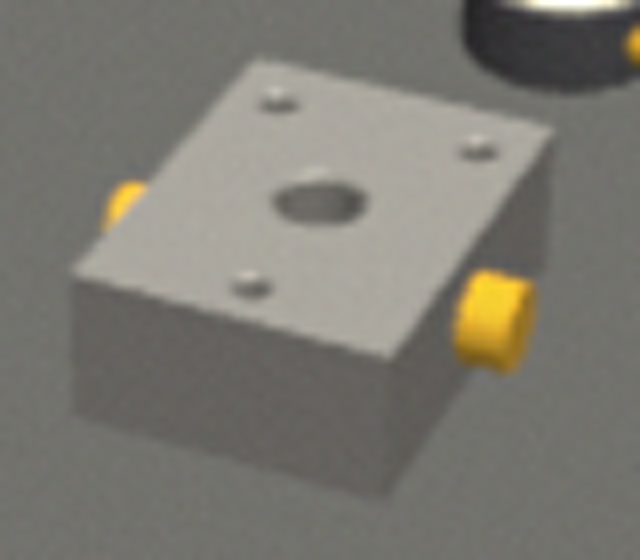

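View pics/c4.png

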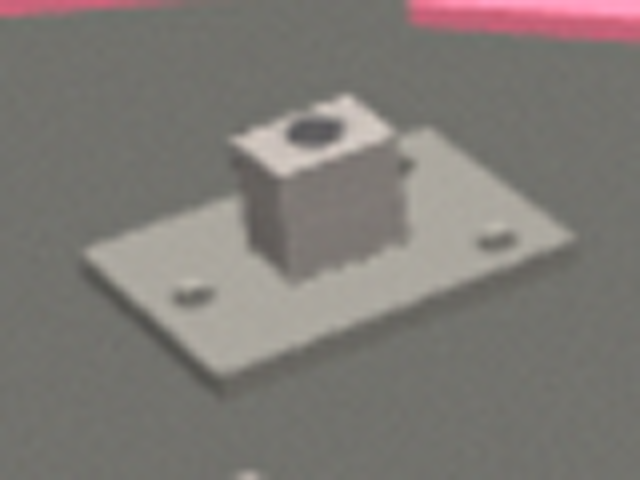

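```bash
cat > h.py <<'E'
import numpy as np
from scipy.optimize import least_squares
from cell import env
CAM={}
def cam(n):
    if n not in CAM: CAM[n]=env.read_camera(n)
    return CAM[n]
def proj(n,P):
    c=cam(n);T=np.linalg.inv(c["cam_to_world"]);p=np.atleast_2d(P)@T[:3,:3].T+T[:3,3]
    return np.c_[c["cx"]+c["fx"]*p[:,0]/-p[:,2], c["cy"]-c["fy"]*p[:,1]/-p[:,2]]
def uncrop(a,off,k): return (np.array(a,float)+.5)/k-.5+np.array(off)
def pose(obs,tilt=False):  # obs list of (cam, local pts Nx3, px Nx2) ; base z=0
    def f(v):
        r=np.radians(v[2]);R=np.array([[np.cos(r),-np.sin(r),0],[np.sin(r),np.cos(r),0],[0,0,1]])
        return np.concatenate([(proj(n,np.array(L)@R.T+[v[0]/1000,v[1]/1000,0])-px).ravel() for n,L,px in obs])
    s=least_squares(f,[500,0,0],loss="soft_l1",x_scale=[1,1,.1]);return s.x, np.sqrt(np.mean(f(s.x)**2))
def on_z(n,px,z):
    c=cam(n);T=c["cam_to_world"];d=T[:3,:3]@np.array([(px[0]-c["cx"])/c["fx"],-(px[1]-c["cy"])/c["fy"],-1]);return T[:3,3]+d*(z-T[2,3])/d[2]
E
python3 - <<'E'
from h import *
np.set_printoptions(precision=2,suppress=True)
ho=[[53,39,40],[53,-39,40],[-53,39,40],[-53,-39,40],[0,0,40],[-36,26,40],[-36,-26,40],[40,0,40]]
ho=np.array(ho)/1000
ht=uncrop([(474,50),(638,43),(486,276),(650,267),(563,160),(512,237),(622,231),(558,75)],(0,0),5)+[190,230]
hs=uncrop([(390,357),(75,270),(552,130),(258,58),(320,203),(479,150),(278,100),(252,285)],(320,220),8)
co=np.array([[53,39,8],[53,-39,8],[-53,39,8],[-53,-39,8],[0,0,42],[-36,26,8],[-36,-26,8],[40,0,8]])/1000
ct=uncrop([(203,47),(442,148),(78,365),(312,465),(277,251),(134,331),(293,397),(306,134)],(380,220),8)
cs=uncrop([(222,378),(85,255),(577,237),(430,128),(314,131),(496,237),(403,166),(194,293)],(200,200),8)
for nm,L,t,s in(("housing",ho,ht,hs),("cover",co,ct,cs)):
    print(nm,"top",pose([("top",L,t)]),"scene",pose([("scene",L,s)]),"both",pose([("top",L,t),("scene",L,s)]))
pt=uncrop((293,212),(150,230),5);ps=uncrop((178,97),(460,260),7)
print("plug",on_z("top",pt,.037)*1000,on_z("scene",ps,.037)*1000)
tr=np.array([[50,72,18],[50,-72,18],[-50,72,18],[-50,-72,18]])/1000
tt=uncrop([(35,124),(320,52),(79,324),(367,250)],(150,230),5)
ts=uncrop([(722,433),(50,327),(668,165),(62,82)],(460,260),7)
for o in([("top",tr,tt)],[("scene",tr,ts)]):
    p=pose(o);r=np.radians(p[0][2]);print("tray",p,"pocket -24,-46",p[0][0]-24*np.cos(r)+46*np.sin(r),p[0][1]-24*np.sin(r)-46*np.cos(r))
E
```

```text
housing top (array([548.73,  19.34,   2.18]), np.float64(0.17498204775195528)) scene (array([548.41,  20.64,   2.42]), np.float64(0.25650617340825405)) both (array([548.48,  20.1 ,   2.32]), np.float64(0.31199068101239713))
cover top (array([ 568.6 , -246.76,  -23.6 ]), np.float64(0.20636445323506974)) scene (array([ 568.68, -244.96,  -23.45]), np.float64(0.31051160733888655)) both (array([ 568.35, -246.01,  -23.55]), np.float64(0.360706984580214))
plug [527.25 244.39  37.  ] [528.16 246.78  37.  ]
tray (array([539.92, 294.84,  13.16]), np.float64(0.12631260123213534)) pocket -24,-46 527.027566101778 244.5862480814393
tray (array([539.06, 296.6 ,  13.18]), np.float64(0.3416333615373405)) pocket -24,-46 526.179735298399 246.3388147480556
```

```bash
python3 -m pendant '[0.6,-0.85,-0.2,0,0,0,40, 0.65,-0.87,-0.3,0,0,0,40, 0.65,-0.87,-0.3,0,0,0,40, 0.65,-0.87,-0.3,0,0,0,40, 0.65,-0.87,-0.3,0,0,0,40, 0.65,-0.87,-0.3,0,0,0,40, 0.65,-0.87,-0.3,0,0,0,40, 0.65,-0.87,-0.3,0,0,0,40, 0.65,-0.87,-0.3,0,0,0,40, 0.6,-0.8,-0.3,0,0,0,40]'; python3 -m pendant '[0,0,0,0,0,0,40,0,0,0,0,0,0,40]'
python3 - <<'E'
from h import *
import cv2
s=cam("scene")["image"][:,:,::-1];t=cam("top")["image"][:,:,::-1]
cv2.imwrite("pics/s1.png",cv2.resize(s[200:340,420:600],None,fx=4,fy=4,interpolation=2))
cv2.imwrite("pics/t1.png",cv2.resize(t[180:320,130:300],None,fx=4,fy=4,interpolation=2))
o=env.get_obs();p=o["tool_pos"];print(p,o["tool_rot"],"proj tcp scene",proj("scene",p),"plugtop",proj("scene",[.5275,.2455,.037]))
E
```

```text
time_s: 1.45
tool_pos: [0.5271, 0.2453, 0.1062]
tool_rot: [-90.0, -0.0, -24.6]
force: [1.6, -0.0, -0.3]
grip_width: 0.04
time_s: 1.7
tool_pos: [0.5258, 0.2475, 0.1065]
tool_rot: [-90.0, 0.0, -24.6]
force: [0.0, 0.7, -0.1]
grip_width: 0.04
[0.52554621 0.24852796 0.10687228] [-8.99437570e+01  2.45033923e-02 -2.44297465e+01] proj tcp scene [[493.60470966 238.23415062]] plugtop [[484.32511706 273.01759221]]
```

View pics/s1.png

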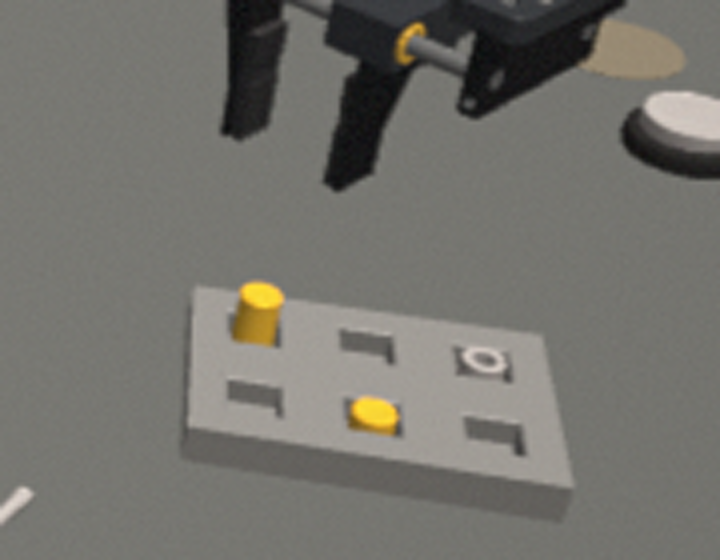

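View pics/t1.png

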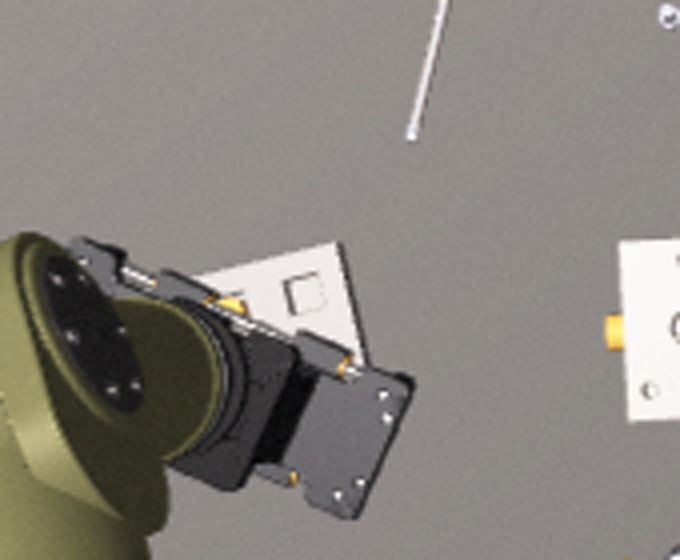

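```bash
for i in 1 2 3; do python3 -m pendant '[0,0,0,0,0,0,40]' | sed -n 2,3p; done
```

```text
tool_pos: [0.5257, 0.2482, 0.1069]
tool_rot: [-90.0, 0.0, -24.4]
tool_pos: [0.526, 0.2476, 0.1068]
tool_rot: [-90.0, -0.0, -24.5]
tool_pos: [0.5262, 0.2471, 0.1067]
tool_rot: [-90.0, -0.0, -24.5]
```

```bash
python3 -m pendant '[0.04,-0.04,-0.4,0,0,0,40, 0,0,-0.5,0,0,0,40, 0,0,-0.5,0,0,0,40,0,0,-0.3,0,0,0,40,0,0,-0.2,0,0,0,40,0,0,-0.15,0,0,0,40,0,0,0,0,0,0,40,0,0,0,0,0,0,40]'
python3 - <<'E'
from h import *
import cv2
s=cam("scene")["image"][:,:,::-1]
cv2.imwrite("pics/s2.png",cv2.resize(s[210:330,450:570],None,fx=5,fy=5,interpolation=2))
E
```

```text
time_s: 3.18
tool_pos: [0.5283, 0.2454, 0.0251]
tool_rot: [-89.9, -0.0, -24.6]
force: [0.7, 0.6, 0.5]
grip_width: 0.04
```

View pics/s2.png

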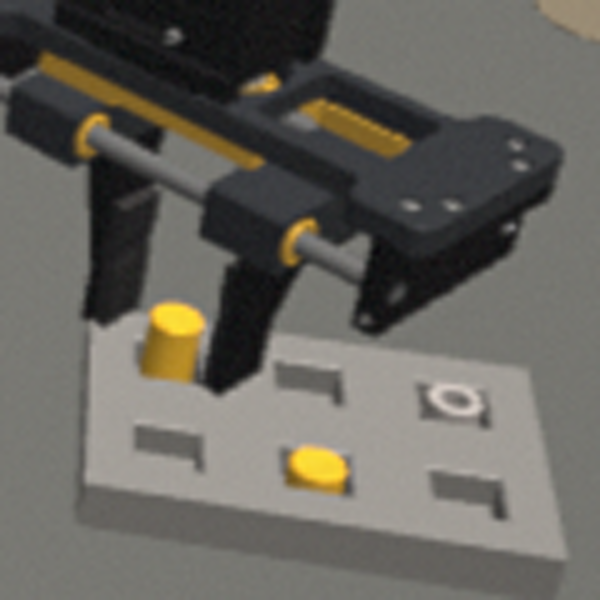

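```bash
python3 -m pendant '[0,0,-0.03,0,0,0,40,0,0,0,0,0,0,28,0,0,0,0,0,0,20,0,0,0,0,0,0,14,0,0,0,0,0,0,12,0,0,0,0,0,0,10,0,0,0,0,0,0,10,0,0,0,0,0,0,10]' 20
python3 - <<'E'
from h import *
import cv2
s=cam("scene")["image"][:,:,::-1]
cv2.imwrite("pics/s3.png",cv2.resize(s[210:330,450:570],None,fx=5,fy=5,interpolation=2))
E
```

```text
time_s: 4.22
tool_pos: [0.5279, 0.2452, 0.0234]
tool_rot: [-90.0, -0.0, -24.6]
force: [0.1, -0.6, 0.3]
grip_width: 0.017
```

View pics/s3.png

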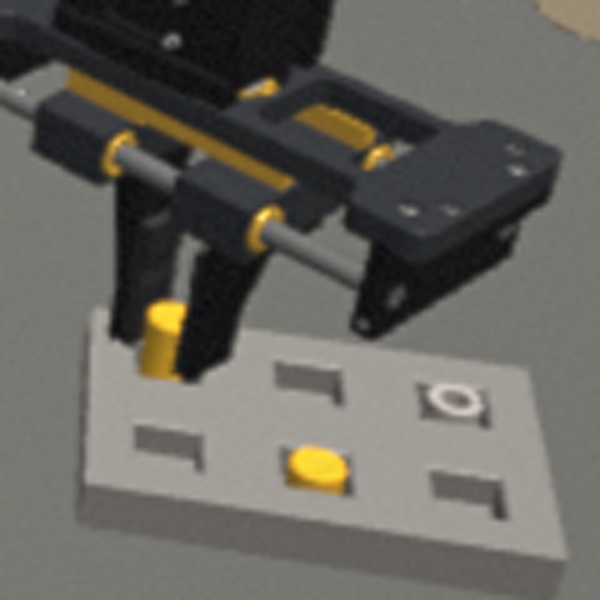

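```bash
python3 -m pendant '[0,0,0.1,0,0,0,10,0,0,0.3,0,0,0,10,0,0,0.6,0,0,0,10,0,0,0.8,0,0,0,10,0,0,0.4,0,0,0,10,0,0,0,0,0,0,10,0,0,0,0,0,0,10]'
python3 - <<'E'
from h import *
import cv2
s=cam("scene")["image"][:,:,::-1]
cv2.imwrite("pics/s4.png",cv2.resize(s[170:320,430:580],None,fx=4,fy=4,interpolation=2))
E
```

```text
time_s: 5.15
tool_pos: [0.5272, 0.2448, 0.1103]
tool_rot: [-90.1, 0.1, -24.6]
force: [-0.1, -0.5, -0.2]
grip_width: 0.0172
```

View pics/s4.png

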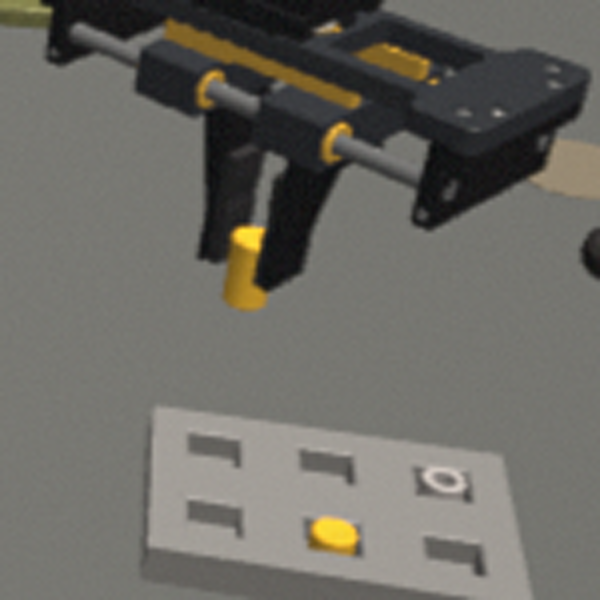

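```bash
python3 -m pendant '[0,0,0,0,0,0,10,0,0,0,0,0,0,10]'
cat > ov.py <<'E'
from h import *
import cv2,sys
def plugov(n,x,y,zf,win,k,out):
    im=cam(n)["image"][:,:,::-1];u,v,w,h=win
    im=cv2.resize(im[v:v+h,u:u+w],None,fx=k,fy=k,interpolation=2)
    a=np.linspace(0,2*np.pi,40);
    for z in(zf,zf+.031):
        p=proj(n,np.c_[x+.009*np.cos(a),y+.009*np.sin(a),a*0+z]);q=((p-[u,v]+.5)*k-.5).astype(int)
        cv2.polylines(im,[q.reshape(-1,1,2)],True,(255,0,255),1)
    cv2.imwrite(out,im)
E
python3 - <<'E'
from ov import *
o=env.get_obs();p=o["tool_pos"];print(p)
plugov("scene",p[0],p[1],p[2]-.0174,(460,200,60,60),10,"pics/s5.png")
E
```

```text
time_s: 5.45
tool_pos: [0.5275, 0.245, 0.1106]
tool_rot: [-90.1, 0.0, -24.6]
force: [-0.6, -0.3, -0.1]
grip_width: 0.0173
[0.52753314 0.24496817 0.11064269]
```

View pics/s5.png

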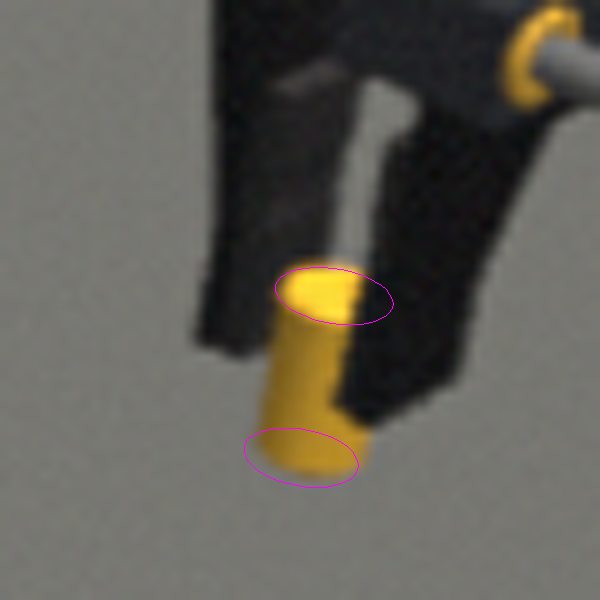

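Run:
```python
from ov import *
import cv2
CAM["scene"]=dict(env.read_camera("scene"));CAM["scene"]["image"]=cv2.imread("pics/scene0.png")[:,:,::-1]
plugov("scene",.5282,.2467,.006,(455,255,60,60),10,"pics/s6.png")
```

```text
(no output)
```

View pics/s6.png

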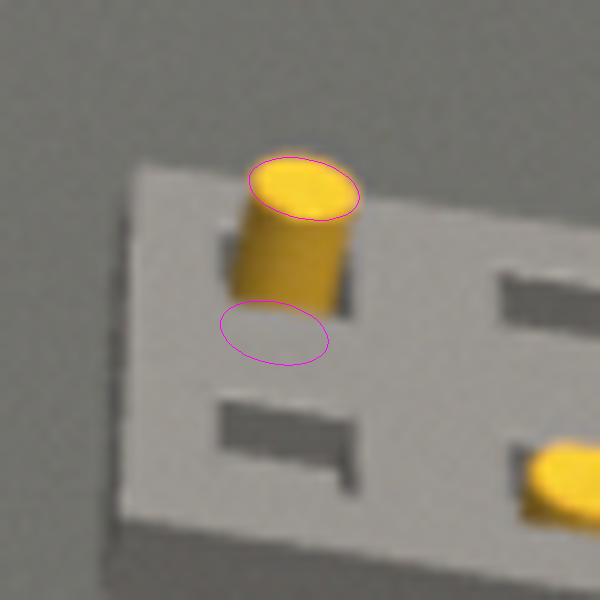

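```bash
python3 -m pendant '[0,0,0.1,-0.1,-0.22,0,10,0,0,0.1,-0.1,-0.22,0,10,0,0,0,0,0,0,10,0,0,0,0,0,0,10]'
python3 - <<'E'
from ov import *
o=env.get_obs();p=o["tool_pos"];print(p)
plugov("scene",p[0],p[1],p[2]-.0174,(460,190,60,60),10,"pics/s7.png")
E
```

```text
time_s: 6.05
tool_pos: [0.528, 0.245, 0.1193]
tool_rot: [-90.0, -4.8, -24.6]
force: [-0.1, -0.8, 0.1]
grip_width: 0.0174
[0.52799974 0.24498412 0.11933461]
```

View pics/s7.png

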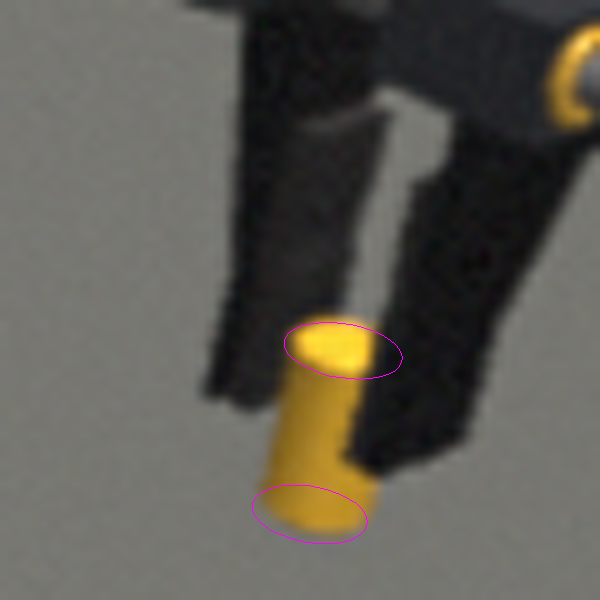

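```bash
python3 -m pendant '[0.05,-0.4,0,0,0,0,10,0.06,-0.8,0,0,0,0,10,0.06,-0.8,0,0,0,0,10,0.06,-0.8,0,0,0,0,10,0.06,-0.8,0,0,0,0,10,0.06,-0.8,0,0,0,0,10,0.06,-0.7,-0.2,0,0,0,10,0.05,-0.5,-0.4,0,0,0,10,0,0,-0.4,0,0,0,10,0,0,0,0,0,0,10]';python3 -m pendant '[0,0,0,0,0,0,10,0,0,0,0,0,0,10,0,0,0,0,0,0,10]'
python3 - <<'E'
from ov import *
o=env.get_obs();p=o["tool_pos"];print(p)
plugov("scene",p[0],p[1],p[2]-.0174,(330,190,75,60),10,"pics/s8.png")
t=cam("top")["image"][:,:,::-1]
cv2.imwrite("pics/t8.png",cv2.resize(t[220:300,250:350],None,fx=6,fy=6,interpolation=2))
E
```

```text
time_s: 7.35
tool_pos: [0.5448, 0.0214, 0.0777]
tool_rot: [-90.1, -4.7, -24.6]
force: [-0.2, -0.4, -0.6]
grip_width: 0.0173
time_s: 7.72
tool_pos: [0.5466, 0.0217, 0.0799]
tool_rot: [-89.9, -4.9, -24.5]
force: [0.6, -0.3, -0.4]
grip_width: 0.0172
[0.54664972 0.02172049 0.07989863]
```

View pics/s8.png

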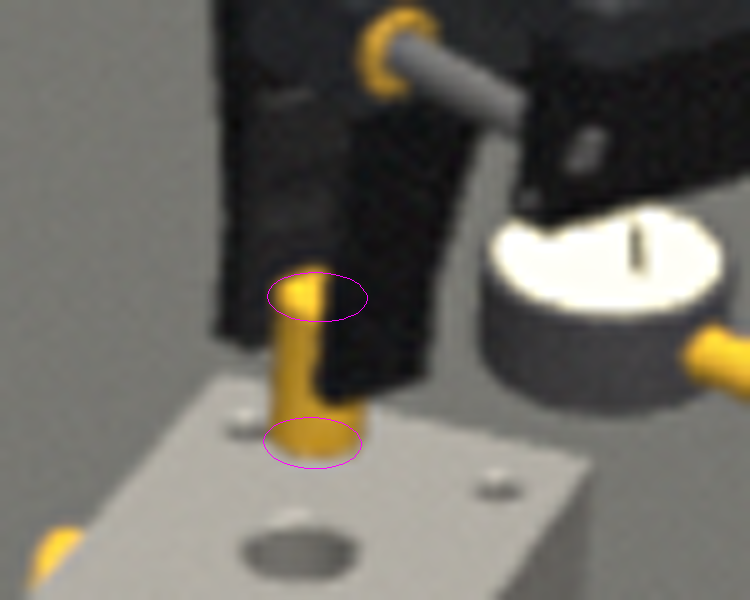

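View pics/t8.png

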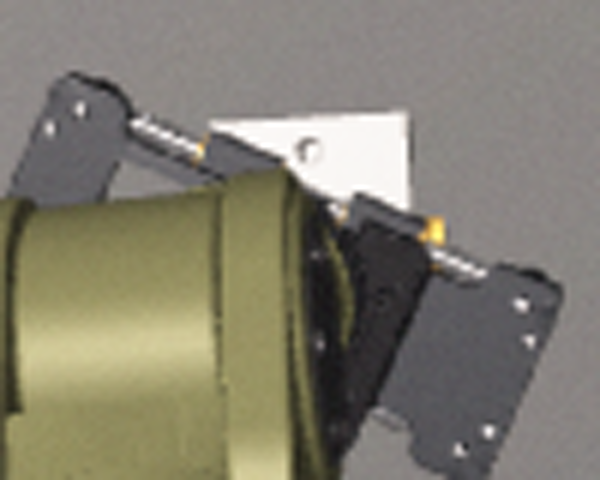

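Run:
```python
from h import *
p=env.get_obs()["tool_pos"];print(p)
c=proj("scene",p-[0,0,.0174])[0]+[.5,-.9]
for z in(.0174,.0166,.0158): print((on_z("scene",c,p[2]-z)-p)*1000)
b=uncrop((320,203),(320,220),8); print("bore scene",on_z("scene",b,.04)*1000)
b=uncrop((300,553),(330,190),10); print("bore scene2",on_z("scene",b,.04)*1000)
```

```text
[0.54650136 0.02143937 0.07971583]
[ -3.32347998  -0.53025648 -17.4       ]
[-2.12434877e+00  2.90570030e-03 -1.66000000e+01]
[ -0.92521757   0.53606788 -15.8       ]
bore scene [550.17265604  21.46628675  40.        ]
bore scene2 [549.91041558  21.31758802  40.        ]
```

```bash
python3 -m pendant '[0.1,-0.02,-0.1,0,0,0,10,0,0,-0.15,0,0,0,10,0,0,-0.2,0,0,0,10,0,0,0,0,0,0,10,0,0,0,0,0,0,10,0,0,0,0,0,0,10]'
python3 - <<'E'
from ov import *
o=env.get_obs();p=o["tool_pos"];print(p)
a=[np.array(env.get_obs()["tool_pos"]) for i in range(3)]
plugov("scene",.5484,.0206,.016,(330,200,60,60),10,"pics/s9.png")
E
```

```text
time_s: 8.62
tool_pos: [0.5505, 0.0204, 0.0616]
tool_rot: [-90.0, -4.9, -24.6]
force: [0.5, 0.1, -0.8]
grip_width: 0.0171
[0.55047828 0.02038983 0.06163435]
```

View pics/s9.png

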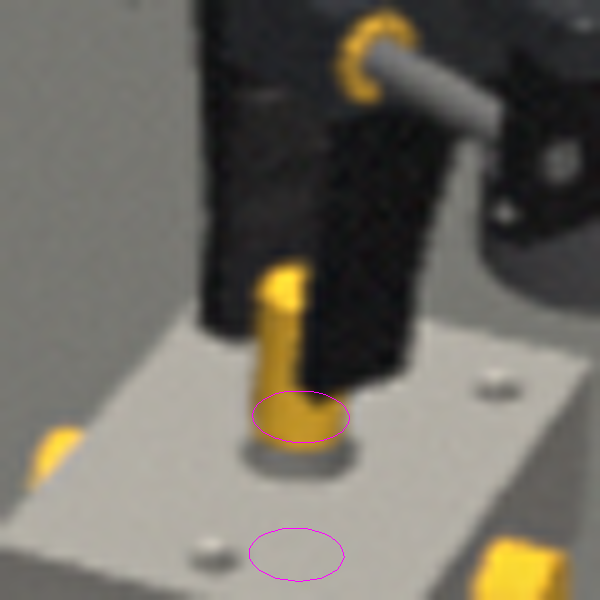

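```bash
python3 -m pendant '[0,0,-0.05,0,0,0,10,0,0,-0.1,0,0,0,10,0,0,-0.1,0,0,0,10,0,0,0,0,0,0,10,0,0,0,0,0,0,10]'
python3 - <<'E'
from ov import *
o=env.get_obs();p=o["tool_pos"];print(p,o["force"])
plugov("scene",.5484,.0206,.016,(330,200,60,60),10,"pics/s10.png")
E
```

```text
time_s: 9.3
tool_pos: [0.5503, 0.0203, 0.0513]
tool_rot: [-90.0, -4.8, -24.6]
force: [0.5, -0.1, 0.2]
grip_width: 0.0172
[0.55029751 0.02033314 0.05133703] [ 0.51996762 -0.13107003  0.17302573]
```

View pics/s10.png

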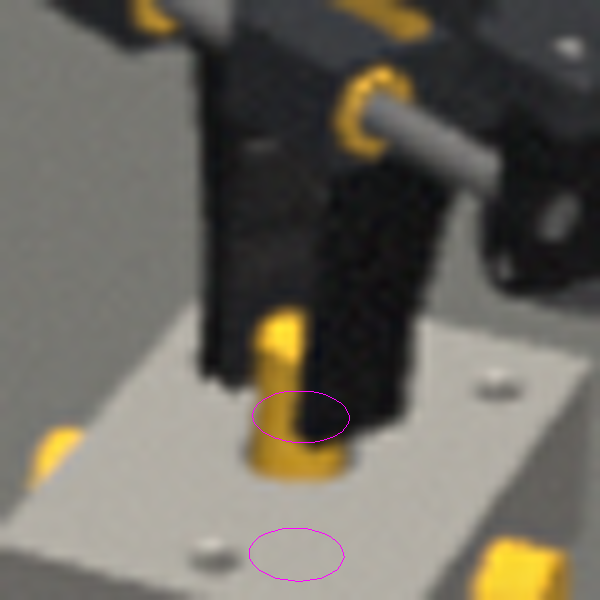

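```bash
python3 -m pendant '[0,0,-0.1,0,0,0,10,0,0,-0.08,0,0,0,10,0,0,0,0,0,0,10,0,0,0,0,0,0,10]'; python3 -m pendant '[0,0,0,0,0,0,22,0,0,0,0,0,0,30,0,0,0,0,0,0,34,0,0,0.05,0,0,0,34,0,0,0.2,0,0,0,34,0,0,0.4,0,0,0,34,0,0,0.3,0.1,0.22,0,34,0,0,0.3,0.1,0.22,0,34,0,0,0,0,0,0,34]'
python3 - <<'E'
from ov import *
o=env.get_obs();p=o["tool_pos"];print(p,o["force"])
plugov("scene",.5484,.0206,.016,(330,200,60,60),10,"pics/s11.png")
E
```

```text
time_s: 9.85
tool_pos: [0.5503, 0.0203, 0.0442]
tool_rot: [-90.0, -4.8, -24.6]
force: [0.7, -0.2, -0.1]
grip_width: 0.0169
time_s: 10.98
tool_pos: [0.5522, 0.0199, 0.0962]
tool_rot: [-89.9, -0.2, -24.6]
force: [0.1, -0.5, -0.5]
grip_width: 0.034
[0.55220095 0.01988509 0.09621797] [ 0.14196143 -0.47195624 -0.53487042]
```

View pics/s11.png

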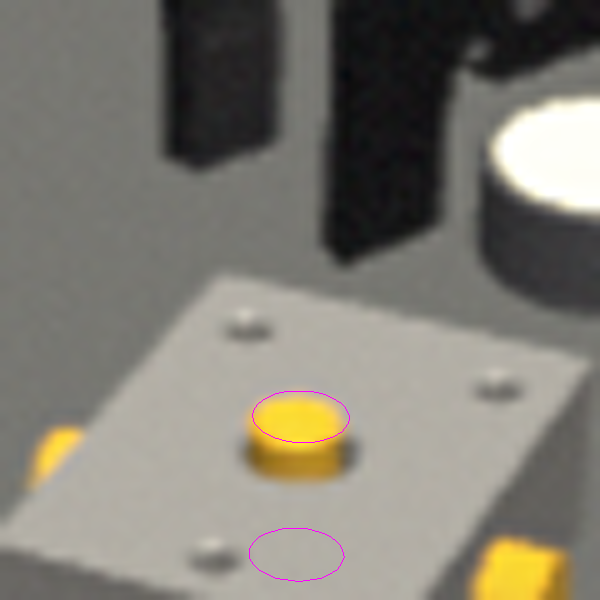

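```bash
python3 -m pendant '[0.05,-0.5,0,0,0,0,50,0.06,-0.9,0,0,0,0.05,50,0.06,-0.9,0,0,0,0.06,50,0.06,-0.9,0,0,0,0,50,0.06,-0.9,0,0,0,0,50,0.06,-0.9,0,0,0,0,50,0.06,-0.9,0,0,0,0,50,0,-0.7,0,0,0,0,50,0,0,0,0,0,0,50,0,0,0,0,0,0,50]'; python3 -m pendant '[0,0,0,0,0,0,50,0,0,0,0,0,0,50]'
python3 - <<'E'
from h import *
import cv2
s=cam("scene")["image"][:,:,::-1];t=cam("top")["image"][:,:,::-1]
cv2.imwrite("pics/s12.png",cv2.resize(s[130:280,180:300],None,fx=4,fy=4,interpolation=2))
cv2.imwrite("pics/t12.png",cv2.resize(t[200:320,340:480],None,fx=5,fy=5,interpolation=2))
o=env.get_obs();print(o["tool_pos"],o["tool_rot"])
E
```

```text
time_s: 12.28
tool_pos: [0.5666, -0.2421, 0.0937]
tool_rot: [-89.9, 0.1, -23.4]
force: [-0.1, 0.2, 1.2]
grip_width: 0.0499
time_s: 12.52
tool_pos: [0.567, -0.2423, 0.0942]
tool_rot: [-90.0, 0.0, -23.4]
force: [0.4, 0.1, -0.1]
grip_width: 0.0499
[ 0.56687836 -0.24291267  0.0942478 ] [-8.99801527e+01 -4.64250746e-03 -2.34082166e+01]
```

View pics/s12.png

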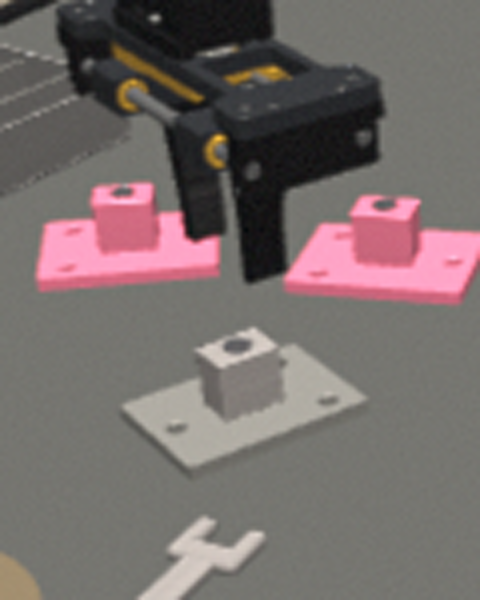

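View pics/t12.png

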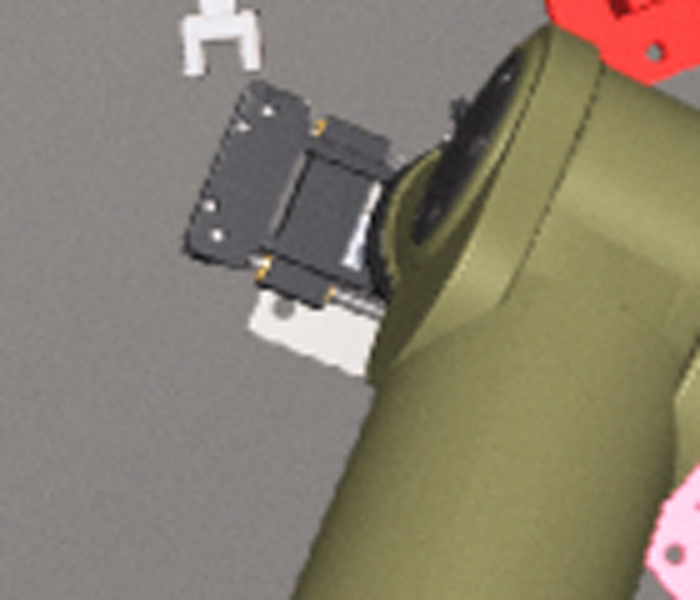

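```bash
python3 -m pendant '[0.04,-0.08,-0.3,0,0,0,50,0,0,-0.5,0,0,0,50,0,0,-0.4,0,0,0,50,0,0,0,0,0,0,50,0,0,0,0,0,0,50]'
python3 - <<'E'
from h import *
import cv2
s=cam("scene")["image"][:,:,::-1]
cv2.imwrite("pics/s13.png",cv2.resize(s[160:270,190:290],None,fx=5,fy=5,interpolation=2))
o=env.get_obs();print(o["tool_pos"],o["tool_rot"])
E
```

```text
time_s: 13.25
tool_pos: [0.5684, -0.247, 0.0462]
tool_rot: [-90.0, -0.0, -23.5]
force: [0.1, 0.1, -0.5]
grip_width: 0.0504
[ 0.56866712 -0.24711262  0.04660772] [-8.99961186e+01 -4.98802927e-02 -2.34756165e+01]
```

View pics/s13.png

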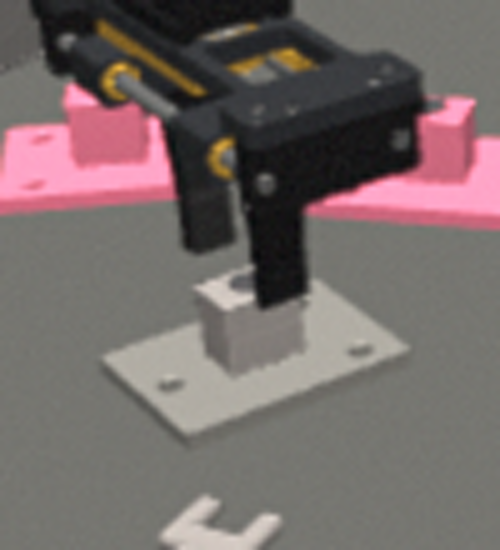

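```bash
python3 -m pendant '[0,0,-0.3,0,0,0,50,0,0,-0.3,0,0,0,50,0,0,-0.15,0,0,0,50,0,0,-0.1,0,0,0,50,0,0,0,0,0,0,50,0,0,0,0,0,0,50]'
python3 - <<'E'
from h import *
import cv2
s=cam("scene")["image"][:,:,::-1]
cv2.imwrite("pics/s14.png",cv2.resize(s[180:270,200:280],None,fx=6,fy=6,interpolation=2))
o=env.get_obs();print(o["tool_pos"],o["tool_rot"],o["force"])
E
```

```text
time_s: 14.05
tool_pos: [0.5686, -0.247, 0.0125]
tool_rot: [-90.0, -0.0, -23.5]
force: [0.5, 1.1, 0.1]
grip_width: 0.0505
[ 0.56857454 -0.24696997  0.0125618 ] [-8.99899892e+01 -4.20964300e-02 -2.34684024e+01] [-0.50066318 -0.35643349  0.31969693]
```

View pics/s14.png

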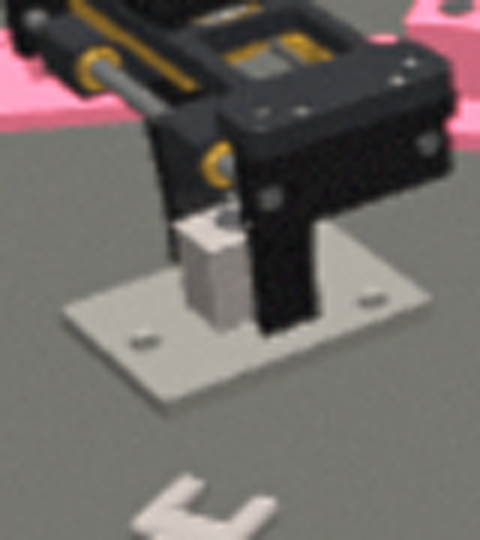

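```bash
python3 -m pendant '[0,0,0,0,0,0,40,0,0,0,0,0,0,32,0,0,0,0,0,0,24,0,0,0,0,0,0,18,0,0,0,0,0,0,16,0,0,0,0,0,0,16,0,0,0,0,0,0,16]' 50;python3 -m pendant '[0,0,0.1,0,0,0,16,0,0,0.2,0,0,0,16,0,0,0.4,0,0,0,16,0,0,0.6,0,0,0,16,0,0,0.7,0,0,0,16,0,0,0.4,0,0,0,16,0,0,0,0,0,0,16,0,0,0,0,0,0,16]'
python3 - <<'E'
from h import *
import cv2
s=cam("scene")["image"][:,:,::-1]
cv2.imwrite("pics/s15.png",cv2.resize(s[120:260,170:290],None,fx=4,fy=4,interpolation=2))
o=env.get_obs();print(o["tool_pos"],o["tool_rot"],o["force"],o["wrist_torque"])
E
```

```text
time_s: 14.98
tool_pos: [0.5685, -0.2464, 0.0123]
tool_rot: [-90.0, -0.0, -23.5]
force: [0.1, 2.1, 1.1]
grip_width: 0.0257
time_s: 15.98
tool_pos: [0.5676, -0.2464, 0.1072]
tool_rot: [-90.0, 0.1, -23.5]
force: [-0.3, 0.6, -3.2]
grip_width: 0.0255
[ 0.56741079 -0.24639141  0.10688434] [-90.00734762   0.13097316 -23.46491475] [ 0.07579018  0.15521591 -2.90648886] [ 0.02487344  0.0321311  -0.03046834]
```

View pics/s15.png

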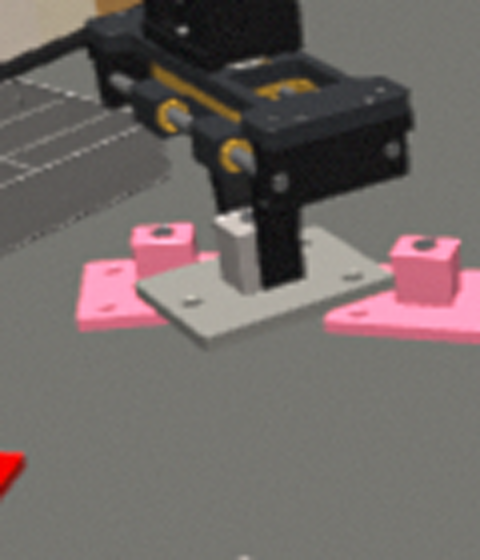

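```bash
python3 -m pendant '[-0.03,0.4,0,0,0,0.1,16,-0.05,0.8,0,0,0,0.35,16,-0.06,0.85,0,0,0,0.35,16,-0.06,0.85,0,0,0,0.35,16,-0.06,0.85,0,0,0,0.35,16,-0.06,0.85,0,0,0,0.35,16,-0.06,0.85,0,0,0,0.35,16,-0.05,0.8,0,0,0,0.28,16,-0.03,0.4,0,0,0,0.1,16,0,0,0,0,0,0,16]';python3 -m pendant '[0,0,-0.2,0,0,0,16,0,0,-0.2,0,0,0,16,0,0,0,0,0,0,16,0,0,0,0,0,0,16]'
python3 - <<'E'
from h import *
import cv2
s=cam("scene")["image"][:,:,::-1];t=cam("top")["image"][:,:,::-1]
cv2.imwrite("pics/s16.png",cv2.resize(s[170:290,310:410],None,fx=5,fy=5,interpolation=2))
cv2.imwrite("pics/t16.png",cv2.resize(t[210:310,250:350],None,fx=6,fy=6,interpolation=2))
o=env.get_obs();print(o["tool_pos"],o["tool_rot"],o["force"],o["wrist_torque"])
E
```

```text
time_s: 17.27
tool_pos: [0.5498, 0.0204, 0.108]
tool_rot: [-90.0, 0.0, 2.5]
force: [-0.2, -0.4, -3.2]
grip_width: 0.0257
time_s: 17.77
tool_pos: [0.5499, 0.0186, 0.0921]
tool_rot: [-90.0, 0.0, 2.3]
force: [-0.9, -0.2, -2.5]
grip_width: 0.0259
[0.55014085 0.0189849  0.09240091] [-8.99957103e+01 -2.93012443e-02  2.31420339e+00] [-0.35511677 -0.69150766 -2.05360158] [ 0.00369653 -0.00813925  0.00769386]
```

View pics/s16.png

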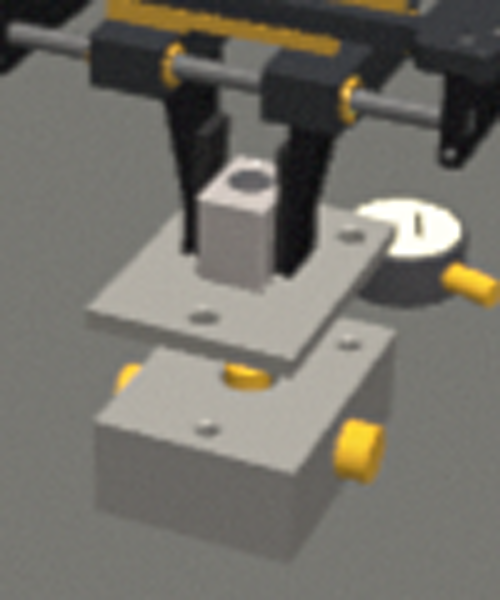

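View pics/t16.png

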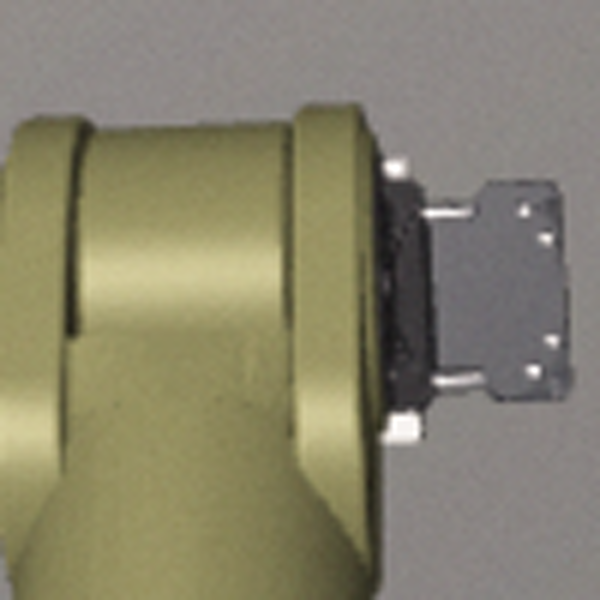

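```bash
python3 -m pendant '[0,0,-0.2,0,0,0,16,0,0,-0.2,0,0,0,16,0,0,-0.1,0,0,0,16,0,0,-0.1,0,0,0,16,0,0,0,0,0,0,16,0,0,0,0,0,0,16,0,0,0,0,0,0,16]'
python3 - <<'E'
from h import *
import cv2
o=env.get_obs();print(o["tool_pos"],o["tool_rot"],o["force"],o["wrist_torque"])
s=cam("scene")["image"][:,:,::-1]
cv2.imwrite("pics/s17.png",cv2.resize(s[200:270,320:400],None,fx=8,fy=8,interpolation=2))
E
```

```text
time_s: 18.75
tool_pos: [0.5501, 0.0192, 0.0685]
tool_rot: [-90.0, -0.0, 2.3]
force: [-0.8, 0.1, -2.8]
grip_width: 0.0259
[0.55010872 0.01919268 0.06845961] [-8.99924777e+01 -3.31859147e-02  2.33696935e+00] [-0.80270704  0.1085027  -2.76590148] [0.01691843 0.03655397 0.00488607]
```

View pics/s17.png

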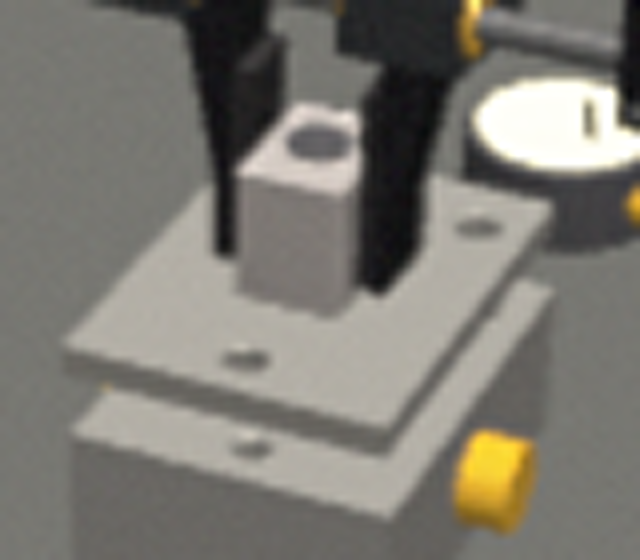

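```bash
cat > fit6.py <<'E'
from h import *
from scipy.spatial.transform import Rotation as Ro
L=np.array([[53,39,8],[53,-39,8],[-53,39,8],[40,0,8],[-36,26,8],[0,0,42],[18,-13,42],[53,39,0],[53,-39,0]])/1000
def fit(px,mask=None,free=True):
    def f(v):
        R=Ro.from_euler("xyz",[v[4] if free else 0,v[5] if free else 0,v[3]],degrees=True)
        r=(proj("scene",R.apply(L)+v[:3]/1000)-px).ravel()
        return np.r_[r,v[4]*.05,v[5]*.05]
    s=least_squares(f,[548,20,55,2,0,0],loss="soft_l1",x_scale=[1,1,1,.1,.1,.1]);return s.x,s.fun
E
python3 - <<'E'
from fit6 import *
np.set_printoptions(precision=2,suppress=True)
px=uncrop([(393,432),(65,344),(552,205),(246,359),(478,228),(318,141),(237,172),(392,455),(68,367)],(320,200),8)
for fr in(True,False):
    x,r=fit(px,free=fr);print(x);print(r[:18].reshape(-1,2).round(1).tolist())
hx=uncrop([(390,517),(75,430),(552,290)],(320,200),8)
print(pose([("scene",np.array([[53,39,40],[53,-39,40],[-53,39,40]])/1000,hx)]))
E
```

```text
[547.7   18.52  54.58   3.16  -0.72  -0.49]
[[-0.2, -0.5], [0.1, 0.0], [0.0, 0.0], [0.3, -0.3], [-0.3, -0.3], [0.5, 0.4], [0.1, -0.6], [-0.3, 0.4], [-0.3, 0.9]]
[544.78  17.58  52.77   2.7    0.     0.  ]
[[-0.4, -0.6], [0.2, 0.2], [0.2, -0.3], [0.3, -0.2], [-0.1, -0.5], [0.4, 0.5], [-0.0, -0.4], [-0.4, 0.3], [-0.1, 1.1]]
(array([548.06,  20.43,   2.44]), np.float64(0.3244886513498793))
```

Run:
```python
from fit6 import *
np.set_printoptions(precision=2,suppress=True)
px=uncrop([(393,432),(65,344),(552,205),(246,359),(478,228),(318,141),(237,172)],(320,200),8)
Lz=L[:7].copy()
for z in (.0545,.0555,.0562):
    print(z,pose([("scene",Lz+[0,0,z],px)]))
    print(z,"plate only",pose([("scene",Lz[:5]+[0,0,z],px[:5])]))
```

```text
0.0545 (array([548.03,  18.86,   2.77]), np.float64(0.3000957601520509))
0.0545 plate only (array([548.17,  18.99,   2.72]), np.float64(0.2668858676745608))
0.0555 (array([549.51,  19.52,   2.82]), np.float64(0.29896104843458754))
0.0555 plate only (array([549.63,  19.62,   2.76]), np.float64(0.2710143641276876))
0.0562 (array([550.55,  19.98,   2.86]), np.float64(0.3004525498666774))
0.0562 plate only (array([550.65,  20.06,   2.8 ]), np.float64(0.27651698859094587))
```

```bash
python3 -m pendant '[-0.045,0.01,-0.02,0,0,-0.02,16,0,0,0,0,0,0,16,0,0,0,0,0,0,16,0,0,0,0,0,0,16,0,0,0,0,0,0,16]'
python3 - <<'E'
from h import *
import cv2
o=env.get_obs();print(o["tool_pos"],o["tool_rot"])
im=np.mean([env.read_camera("scene")["image"].astype(float) for _ in range(4)],0)[:,:,::-1].astype(np.uint8)
cv2.imwrite("pics/full18.png",im)
s=im
cv2.imwrite("pics/s18a.png",cv2.resize(s[215:270,322:372],None,fx=14,fy=14,interpolation=2)[:590])
cv2.imwrite("pics/s18.png",cv2.resize(s[235:270,325:375],None,fx=16,fy=16,interpolation=2))
cv2.imwrite("pics/s18b.png",cv2.resize(s[210:260,350:400],None,fx=12,fy=12,interpolation=2))
E
```

```text
time_s: 19.52
tool_pos: [0.5481, 0.0196, 0.0674]
tool_rot: [-90.0, -0.0, 2.1]
force: [0.2, 0.1, -2.2]
grip_width: 0.0252
[0.54811272 0.01955032 0.06737804] [-8.99966807e+01 -2.69685486e-03  2.13233609e+00]
```

View pics/s18.png

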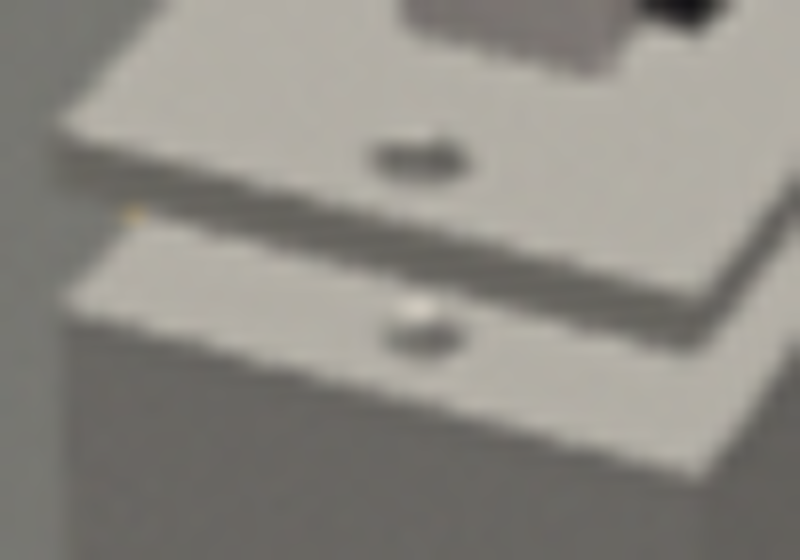

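View pics/s18b.png

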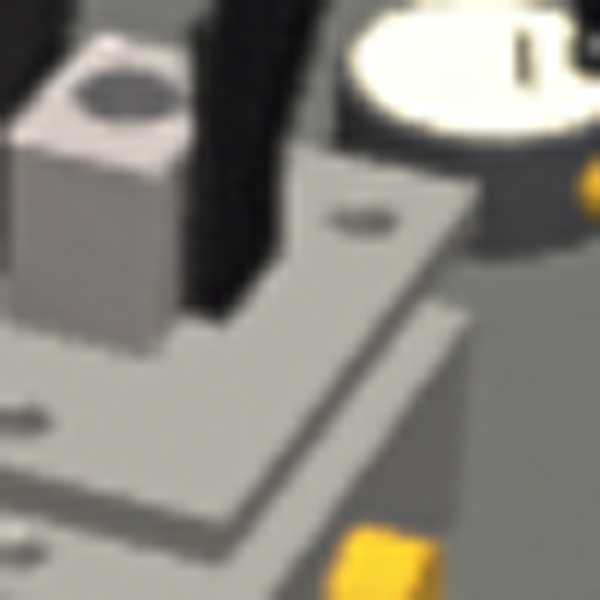

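Run:
```python
from fit6 import *
np.set_printoptions(precision=2,suppress=True)
c=np.array([[53,-39,0],[53,39,0],[-53,39,0]])/1000
pc=np.vstack([uncrop([(60,130),(703,304)],(325,235),16),uncrop([(480,188)],(350,210),12)])
ph=np.vstack([uncrop([(65,312),(703,478)],(325,235),16),uncrop([(468,315)],(350,210),12)])
print("housing",pose([("scene",c+[0,0,.04],ph)]))
for z in(.0621,.0631,.0641):print(z,pose([("scene",c+[0,0,z],pc)]))
```

```text
housing (array([549.19,  20.64,   2.88]), np.float64(0.13639326689410222))
0.0621 (array([546.88,  19.68,   2.02]), np.float64(0.13848710721786145))
0.0631 (array([548.32,  20.3 ,   2.06]), np.float64(0.15216038137116078))
0.0641 (array([549.75,  20.92,   2.09]), np.float64(0.1746126867403735))
```

```bash
python3 -m pendant '[0.01,0.005,0,0,0,0.02,16,0,0,0,0,0,0,16,0,0,0,0,0,0,16,0,0,0,0,0,0,16,0,0,0,0,0,0,16]'
python3 - <<'E'
from h import *
import cv2
im=np.mean([env.read_camera("scene")["image"].astype(float) for _ in range(4)],0)[:,:,::-1].astype(np.uint8)
o=env.get_obs();print(o["time_s"],o["tool_pos"],o["tool_rot"],o["force"])
k=8;u,v=320,200
s=cv2.resize(im[200:270,320:400],None,fx=k,fy=k,interpolation=2)
# predicted: housing & cover (same x,y,yaw) overlay, underside at 55 mm
r=np.radians(2.4);R=np.array([[np.cos(r),-np.sin(r),0],[np.sin(r),np.cos(r),0],[0,0,1]])
a=np.linspace(0,2*np.pi,30)
def dr(P,col):
    q=((proj("scene",np.array(P)/1000@R.T+[.5485,.0206,0])-[u,v]+.5)*k-.5).astype(int);cv2.polylines(s,[q.reshape(-1,1,2)],True,col,1)
for z,d,col in((40,8,(255,0,0)),(63,10,(255,0,255))):
    dr([[53,39,z],[53,-39,z],[-53,-39,z],[-53,39,z]],col)
    for x,y in((40,0),(-36,26),(-36,-26)): dr(np.c_[x+d/2*np.cos(a),y+d/2*np.sin(a),a*0+z],col)
dr([[18,13,97],[18,-13,97],[-18,-13,97],[-18,13,97]],(0,200,0))
cv2.imwrite("pics/s19.png",s)
E
```

```text
time_s: 20.4
tool_pos: [0.5485, 0.0198, 0.0674]
tool_rot: [-90.0, -0.0, 2.3]
force: [0.9, -0.2, -2.8]
grip_width: 0.0255
20.6 [0.5484583  0.01974349 0.06735737] [-8.99956573e+01  1.31381141e-03  2.33087961e+00] [ 0.43911362 -0.04983757 -2.36815421]
```

View pics/s19.png

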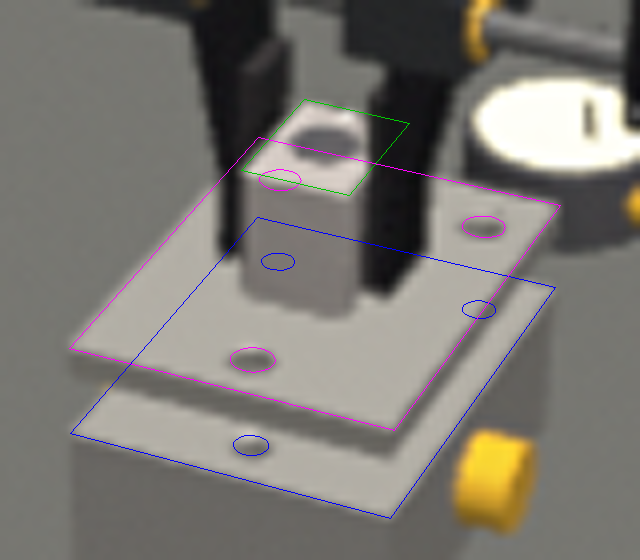

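Run:
```python
from cell import env
print(env.sign_off())
```

```text
the job is handed in; nothing more can be done
None
```

The job is done and handed in at 20.6 s of the 54 s allowed. The long plug is in the bore, and the arm is still holding the cover over the housing.

- **Plug:** it tilted about 5° in the grip on the way out of the tray, so I tilted the tool to bring it upright again. I let go with its foot about 10 mm above the bore floor and it dropped in. A picture after release showed it level, with its top at the height of a seated plug. I did not press on it to confirm.
- **Cover:** it is held by its block with a 50 N grip. By the tool's position its underside is about 55 mm above the bench, 15 mm above the top face.
- **Alignment:** in the last picture, outlines drawn for correct alignment lay on the cover's and housing's visible edges. They also lay on the cover holes 0 and 2 and thread 2, to roughly 1 mm.
- **Contact:** the wrist force was about the cover's weight alone, which fits it touching nothing.

**Not fully confirmed:**
- The arm blocked the top camera at the end, so the final alignment rests on the scene camera plus the arm's own position reading.
- The scene camera read about 1 mm differently in y from the top camera and the arm.
- Earlier fits differed by up to about 0.8° in yaw and 0.7° in tilt, which I took as measurement noise.

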